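Bridge the two display risers with the long walnut board

TASK

Build the little product shelf on the desk: pick up the long walnut board and lay it flat across the two black risers, so that it bridges the gap and covers the middle of both riser tops. Lower it onto them rather than dropping it, and leave the short walnut board where it lies.

Things in the scene. Friction and masses are not known exactly. Their poses are not given: they have to be found in the camera images.
- long_board: The long walnut-brown wooden board, 260 mm long (its x axis), 40 mm wide (y), 18 mm thick (z), about 0.12 kg, lying flat and loose on the grey desk. Origin at the centre of the board, 9 mm above the desk at the start. Gripped across its 40 mm width at mid length it balances. It and the short board can trade places.
- short_board: The short board of the same wood, 95 mm long (x), 40 mm wide (y), 18 mm thick (z), too short to bridge the risers; loose. Origin at its centre. To be left where it is.
- near_riser: The black block nearer the robot with a thin brass-coloured square inlaid in its top: 50 x 50 mm, 60 mm high, stuck to the desk. Origin at the centre of its top face, 60 mm above the desk. Its x axis is level and points at the centre of the far riser.
- far_riser: The second black block, same shape and size (50 x 50 mm, 60 mm high, stuck to the desk), farther from the robot. Origin at the centre of its top face, 60 mm above the desk. The two origins are 150 to 185 mm apart, so the clear gap between the blocks is about 100 to 135 mm.
Things that resemble listed ones, but are neither listed nor needed, are in the scene too. Leave any purple look-alike of the near_riser alone.

How it is judged:
On the way:
1. the long board, held in the gripper, is brought level over the middles of both risers to within about 15 mm of resting on them (contact force between the fingers and long_board above 0.5 N and x of near_riser in the frame of long_board between -0.135 and 0.135 m and y of near_riser in the frame of long_board between -0.025 and 0.025 m and z of near_riser in the frame of long_board between -0.024 and 0.024 m and x of far_riser in the frame of long_board between -0.135 and 0.135 m and y of far_riser in the frame of long_board between -0.025 and 0.025 m and z of far_riser in the frame of long_board between -0.024 and 0.024 m), for 0.05 s.
At the end, for the whole second after the job is handed in: The long board rests still and released on both risers, flat (riser tops within 11.5 mm of its mid-plane), covering the centre of each top (within 130 mm of its centre lengthwise, 20 mm of its centre line); the short board is within 20 mm of its start (x of near_riser in the frame of long_board between -0.13 and 0.13 m and y of near_riser in the frame of long_board between -0.02 and 0.02 m and z of near_riser in the frame of long_board between -0.0115 and 0.0115 m and x of far_riser in the frame of long_board between -0.13 and 0.13 m and y of far_riser in the frame of long_board between -0.02 and 0.02 m and z of far_riser in the frame of long_board between -0.0115 and 0.0115 m and contact force between long_board and near_riser above 0.05 N and contact force between long_board and far_riser above 0.05 N and linear speed of long_board below 0.02 m/s and distance of short_board from where it was at the start of the episode below 0.02 m); the robot touches nothing.
It fails at once if the short board is moved more than 20 mm (distance of short_board from where it was at the start of the episode above 0.02 m).
It also fails if it takes over 38 s, if anything falls off the work surface, if the arm or the gripper's body presses on something with over 40 N, if the wrist force passes 120 N, or if a joint passes its speed limit or range.

ROBOT

A 6-joint arm with a two-finger parallel gripper is mounted at the origin on the work surface. World frame = base frame: x ahead of the robot, y to its left, z up, the work surface at z = 0. Lengths are in m, angles in rad, forces in N, time in s.
With the tool pointing down it reaches from about 0.375 to 0.9 m from the base axis. Payload 3.1 kg.
Tool frame: the origin (TCP) lies on the front face of the gripper's body, between the roots of the fingers; the fingertips stand 73 mm ahead of it and the grasp point (between the pads) lies 54 mm ahead of it (manip.finger_overhang is the distance from the TCP to the fingertips, in m); z points along the fingers, y is the direction in which the jaws open and shut (so a half turn about z gives the same grasp; the last joint's range is limited). The gripper opens to 85 mm and grips with 20 to 120 N. Pads are 22 mm wide; open, the fingers measure 114 mm over their backs; the gripper's body (76 mm by 85 mm) begins 54 mm behind the grasp point. The pads swing forward as they close: fully open they stand 13 mm farther back than shut.
Start: joints at [-1.413, 0.527, 1.433, -0, 1.181, -0.178], TCP at [0.207, -0.59, 0.304] pointing down, gripper open.
Joint ranges: [-3.08, 3.08], [-0.75, 2.2], [0.22, 2.44], [-1.43, 4.57], [0, 2.65], [-2.85, 2.85]. Speed limits (rad/s): [2.79, 2.79, 3.14, 3.14, 3.14, 3.14].

INTERFACE

Orientations are given as a unit quaternion [x, y, z, w].
In Python, from station import manip gives the robot as it stands.
- The arm moves only by the tool apply_moves, never from a script. Its argument "increments" is a list that holds one entry, the list of rows, each a list of 4 numbers: the shift along the tool's x, y, z in m, then the turn about the tool's z in degrees. In form: [[[dx, dy, dz, spin], ...]]. A call has 1 to 5 rows; each row shifts and turns the pose as measured when the row begins, along the tool's axes as they then stand; what a row does not reach is not made up. A row lasts 1/10 s, in which the tool goes at most 50 mm and 8.59 degrees, less where a joint would pass 70% of its speed; a pose out of reach is approached as far as the arm can. A call with a gripper value outside its range is refused whole. "fingers" is the opening, from 0 (shut) to 1 (fully open), set as the call begins (left out, the last holds). The fingers move at their own pace and stop on an object; "newtons" is the grip in N (left out, the last holds). Time passes only in rows, so rows that do not move let the fingers close. It gives the time, the measured TCP pose, the force and the opening at its end, in the units of the state.
- manip.sense(): the state, without advancing time (a new reading comes with each control period).
- manip.snapshot(name): name is "scene" or "top" or "wrist"; returns (picture, depth): 400x640x3 uint8, red, green, blue; 400x640 float32, m along the optical axis (not along the pixel's ray), 0 where there is no reading.
- manip.camera_model(name): a dict with "mtx" (3x3 intrinsics, pixels), "distortion" ([k1, k2, p1, p2, k3] as OpenCV has them; the pictures are not rectified), "R" (3x3) and "t" (3): a world point X has camera coordinates R X + t; the wrist camera has in their place "mount" (4x4, takes a point from camera to tool coordinates, whose origin is the TCP and whose axes are the flange's). Camera axes: x right, y down, z forward; pixel columns grow to the right and rows downward; lengths in m; the calibration is good to about 2 mm. A picture is of the moment at which its call begins: read the wrist's pose just before it. camera_model takes no time and is no camera call.
- manip.sign_off(): hands the job in, once; it reports no verdict.
The state is a dict: "t": time; "q": joint angles; "qd": joint speeds; "tau": joint torques, N m; "tcp_pos": TCP position; "tool_rot": TCP orientation; "force": force on the tool from outside, world axes, zero at the start; "ft_torque": the same for the moment, N m; "finger_gap": opening from 0.0 (shut) to 1.0 (fully open).
Only numpy, scipy, OpenCV 4.12 (cv2) and the standard library are available. Lean on these libraries where they do the work, as an engineer would, in place of code of your own. Each camera call takes 0.05 s, during which the arm holds its last target.

## Working session

There is one attempt and no reset: what is moved stays moved. The work goes in short steps, Python scripts to look and compute and a tool call to move; the robot and the scene stay as the last step left them, time stands still between calls to the robot, and variables do not carry over. Pictures are saved under pics/ and viewed, and the job is handed in when it is done.

Besides the shell and the picture viewer there is one more tool, called after "Emit:" as name(argument=value, ...) on one line, values as JSON. apply_moves: Moves the arm, as the interface text tells. Its arguments: {"type":"object","properties":{"increments":{"type":"array","items":{"type":"array","items":{"type":"array","items":{"type":"number"}}}},"fingers":{"type":"number"},"newtons":{"type":"number"}},"required":["increments"]}

```bash
ls; mkdir -p pics
python3 - <<'E'
from station import manip
import cv2,numpy as np
s=manip.sense();print({k:np.round(v,3).tolist() for k,v in s.items()}, manip.finger_overhang)
for n in("scene","top"):
    p,d=manip.snapshot(n);cv2.imwrite(f"pics/{n}0.png",p[:,:,::-1]);np.save(f"pics/{n}0d.npy",d)
    c=manip.camera_model(n);print(n,{k:np.round(v,3).tolist() for k,v in c.items()})
print(manip.camera_model("wrist"))
E
```

```text
pics
{'t': 0.0, 'q': [-1.413, 0.528, 1.434, 0.0, 1.181, -0.179], 'qd': [0.0, -0.001, 0.001, 0.001, -0.0, -0.001], 'tau': [-0.001, -44.235, -17.803, -0.0, 0.009, -0.0], 'tcp_pos': [0.206, -0.589, 0.303], 'tool_rot': [0.986, 0.168, 0.0, -0.001], 'force': [0.615, 0.507, 0.37], 'ft_torque': [-0.002, 0.06, -0.006], 'finger_gap': 0.997} 0.0726
scene {'mtx': [[446.383, 0.0, 318.635], [0.0, 446.383, 194.915], [0.0, 0.0, 1.0]], 'distortion': [-0.09, 0.0, 0.0, 0.0, 0.0], 'R': [[0.612, 0.791, -0.005], [0.404, -0.318, -0.858], [-0.68, 0.523, -0.514]], 't': [-0.346, -0.136, 1.484]}
top {'mtx': [[446.987, 0.0, 322.482], [0.0, 446.987, 202.302], [0.0, 0.0, 1.0]], 'distortion': [-0.016, 0.0, 0.0, 0.0, 0.0], 'R': [[-0.023, -1.0, -0.005], [-0.997, 0.023, -0.069], [0.069, 0.003, -0.998]], 't': [0.009, 0.549, 0.946]}
{'mtx': array([[301.75360809,   0.        , 315.16683236],
       [  0.        , 301.75360809, 197.50149934],
       [  0.        ,   0.        ,   1.        ]]), 'distortion': array([0.01217484, 0.        , 0.        , 0.        , 0.        ]), 'mount': array([[ 2.29588467e-04, -9.64360194e-01, -2.64592826e-01,
         6.67410193e-02],
       [ 9.99998904e-01,  6.08363732e-04, -1.34959650e-03,
        -7.10404077e-04],
       [ 1.46246582e-03, -2.64592226e-01,  9.64359277e-01,
        -7.06782431e-02],
       [ 0.00000000e+00,  0.00000000e+00,  0.00000000e+00,
         1.00000000e+00]])}
```

View pics/scene0.png

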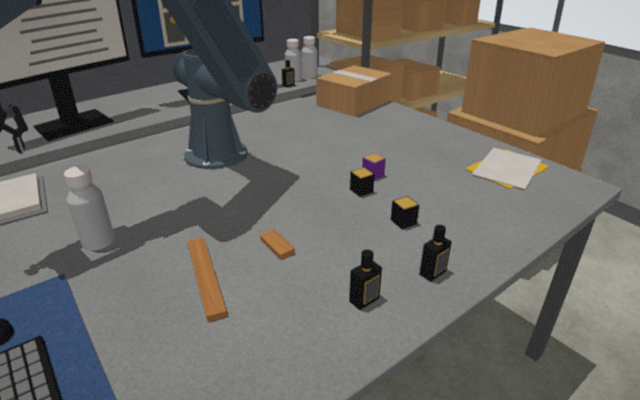

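View pics/top0.png

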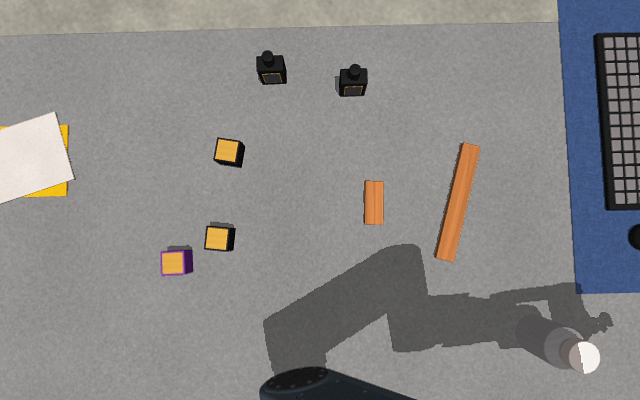

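The top view shows the long board at about (457,202), the short board at (374,202), and black blocks with brass tops at (219,238) and (229,152). It also shows the purple look-alike at (176,263) and two black bottles near (271,68) and (353,80). The black block at (219,238) is nearer the robot, so it should be near_riser, and (229,152) should be far_riser. I'll measure and enlarge to confirm.

```bash
cat > h.py <<'E'
import numpy as np,cv2
from station import manip
def ray_plane(c,pts,z):
    u=cv2.undistortPoints(np.float64(pts).reshape(-1,1,2),c["mtx"],np.float64(c["distortion"])).reshape(-1,2)
    d=np.c_[u,np.ones(len(u))]@c["R"]; o=-c["R"].T@c["t"]
    return o+d*((z-o[2])/d[:,2])[:,None]
def blobs(img_bgr,lo,hi,amin):
    m=cv2.inRange(cv2.cvtColor(img_bgr,cv2.COLOR_BGR2HSV),lo,hi)
    cs,_=cv2.findContours(m,cv2.RETR_EXTERNAL,cv2.CHAIN_APPROX_NONE)
    return [k for k in cs if cv2.contourArea(k)>amin]
def rect(c,k,z):
    P=ray_plane(c,k.reshape(-1,2),z)
    (x,y),(w,h),a=cv2.minAreaRect((P[:,:2]*1000).astype(np.float32))
    if w<h: w,h=h,w;a+=90
    return x,y,w,h,a
E
python3 - <<'E'
from h import *
for n in("top","scene"):
    im=cv2.imread(f"pics/{n}0.png");c=manip.camera_model(n);D=np.load(f"pics/{n}0d.npy")
    for k in blobs(im,(5,100,90),(28,255,255),60):
        u,v=k.reshape(-1,2).mean(0)
        if n=="scene" and v<145: continue
        hsv=cv2.cvtColor(im,cv2.COLOR_BGR2HSV)[int(v),int(u)]
        # depth height
        q=cv2.undistortPoints(np.float64([[[u,v]]]),c["mtx"],c["distortion"]).ravel()
        d=D[int(round(v)),int(round(u))];X=c["R"].T@(np.r_[q,1]*d-c["t"])
        z=0.06 if X[2]>.04 else .018
        print(n,(round(u),round(v)),hsv,"depthpt",X.round(3),"rect",np.round(rect(c,k,z),1))
im=cv2.imread("pics/top0.png")
cv2.imwrite("pics/crop.png",np.hstack([cv2.resize(im[120:290,140:260],None,fx=3,fy=3,interpolation=2),cv2.resize(im[120:290,355:495],None,fx=3,fy=3,interpolation=2)]))
E
```

```text
top (172, 263) [ 19 173 229] depthpt [0.429 0.308 0.06 ] rect [429.3 308.   41.8  41.6  92.3]
top (216, 238) [ 20 169 234] depthpt [0.478 0.216 0.059] rect [477.9 216.1  43.9  42.9 173. ]
top (47, 192) [ 23 233 243] depthpt [0.587 0.606 0.006] rect [579.6 600.6 106.   28.8 107.1]
top (374, 202) [ 13 164 221] depthpt [ 0.546 -0.114  0.019] rect [ 546.5 -115.2   93.4   39.   178.3]
top (458, 202) [ 12 165 217] depthpt [ 0.543 -0.297  0.017] rect [ 544.7 -296.7  258.5   40.6  164.3]
top (226, 150) [ 19 175 227] depthpt [0.661 0.195 0.059] rect [661.1 194.2  43.2  43.  169.1]
top (65, 136) [ 23 228 242] depthpt [0.713 0.571 0.   ] rect [707.2 556.4  61.6  19.1  16.9]
scene (206, 279) [ 14 150 170] depthpt [ 0.574 -0.304  0.018] rect [ 557.7 -298.7  273.3   39.4  164.2]
scene (277, 244) [ 14 150 173] depthpt [ 0.561 -0.118  0.017] rect [ 560.2 -117.6  108.9   45.   177.5]
scene (406, 202) [ 20 154 184] depthpt [0.665 0.196 0.06 ] rect [664.7 195.6  45.7  44.8 169.7]
scene (362, 173) [ 21 157 183] depthpt [0.486 0.213 0.063] rect [482.  217.5  46.3  46.2 173.3]
scene (540, 169) [ 24 228 199] depthpt [0.734 0.758 0.003] rect [751.7 722.6 100.1  28.5 107.3]
scene (374, 157) [ 20 154 185] depthpt [0.436 0.307 0.062] rect [432.3 310.8  39.8  39.7   1.1]
```

View pics/crop.png

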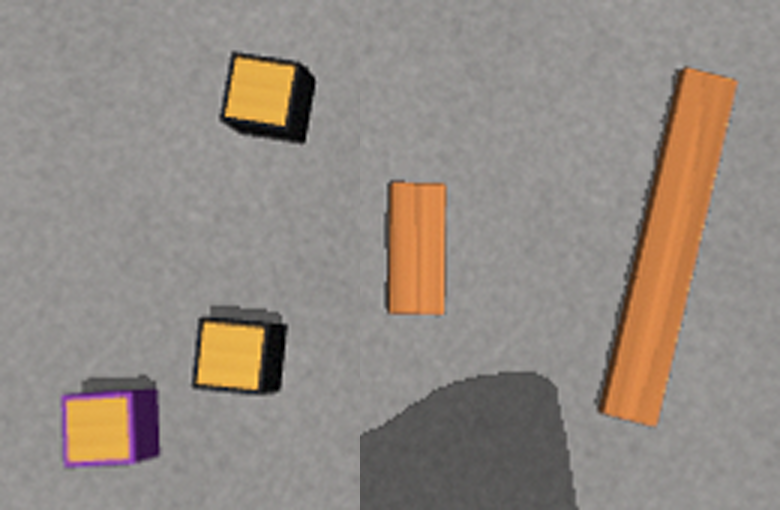

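near_riser is the black block at (216,238) → (0.478, 0.216). far_riser is the black block at (226,150) → (0.661, 0.194). They are 184.5 mm apart, which fits 150–185, and the depth points at 60 mm confirm the height. The purple-rimmed block is the look-alike. The long board measures 258×41 mm and sits at (0.545, -0.297), yaw -15.7°. The short board measures 93×39 mm. Next I move above the long board.

Emit:
apply_moves(increments=[[[0.042, -0.016, 0.008, 0], [0.042, -0.016, 0.008, 0], [0.042, -0.016, 0.008, 0], [0.042, -0.016, 0.008, 0], [0.042, -0.016, 0.008, 0]]], fingers=1, newtons=50)

```text
t: 0.6
tcp_pos: [0.3786, -0.4464, 0.2604]
tool_rot: [0.987, 0.161, -0.001, 0.001]
force: [0.7, -1.0, 0.1]
finger_gap: 1.001
```

Emit:
apply_moves(increments=[[[0.042, -0.016, 0.008, 0], [0.042, -0.016, 0.008, 0], [0.042, -0.016, 0.008, 0], [0.042, -0.016, 0.008, 0], [0.042, -0.016, 0.008, 0]]])

```text
t: 1.1
tcp_pos: [0.5576, -0.2963, 0.2162]
tool_rot: [0.987, 0.161, -0.002, -0.001]
force: [1.0, -1.1, 0.0]
finger_gap: 0.999
```

Emit:
apply_moves(increments=[[[0, 0, 0, 7], [0, 0, 0, 7], [0, 0, 0, 7], [0, 0, 0, 7], [0, 0, 0, 7]]])

```text
t: 1.6
tcp_pos: [0.5619, -0.2871, 0.2112]
tool_rot: [0.989, -0.149, -0.005, -0.003]
force: [-0.2, -0.3, 0.5]
finger_gap: 0.998
```

```bash
cat >> h.py <<'E'
from scipy.spatial.transform import Rotation as Ro
def wrist_cam():
    s=manip.sense();p,d=manip.snapshot("wrist");c=dict(manip.camera_model("wrist"))
    T=np.eye(4);T[:3,:3]=Ro.from_quat(s["tool_rot"]).as_matrix();T[:3,3]=s["tcp_pos"]
    W=np.linalg.inv(T@c["mount"]);c["R"]=W[:3,:3];c["t"]=W[:3,3]
    return s,p[:,:,::-1].copy(),d,c
def go(s,x,y,z,yaw):
    R=Ro.from_quat(s["tool_rot"]).as_matrix()
    ya=np.degrees(np.arctan2(R[1,0],R[0,0]))
    print("tool yaw",ya.round(2),"tilt",np.degrees(np.arccos(-R[2,2])).round(2),"delta tool",(R.T@(np.array([x,y,z])-s["tcp_pos"])).round(4),"spin",round(((ya-yaw)+90)%180-90,2))
E
python3 - <<'E'
from h import *
s,p,d,c=wrist_cam();cv2.imwrite("pics/w1.png",p)
for k in blobs(p,(5,100,90),(28,255,255),300):
    print(k.reshape(-1,2).mean(0).round(),np.round(rect(c,k,.018),1), k.reshape(-1,2).min(0),k.reshape(-1,2).max(0))
print(s["tcp_pos"])
go(s,.545,-.297,.12,-15.7)
E
```

```text
[145. 241.] [ 555.  -118.4   84.5   48.8  178.1] [108 199] [181 289]
[331. 181.] [ 546.2 -296.3  258.8   39.8  164.3] [306  45] [355 322]
[ 0.56192574 -0.28713721  0.21120642]
tool yaw -17.12 tilt 0.66 delta tool [-0.0123  0.0147  0.0913] spin -1.42
```

View pics/w1.png

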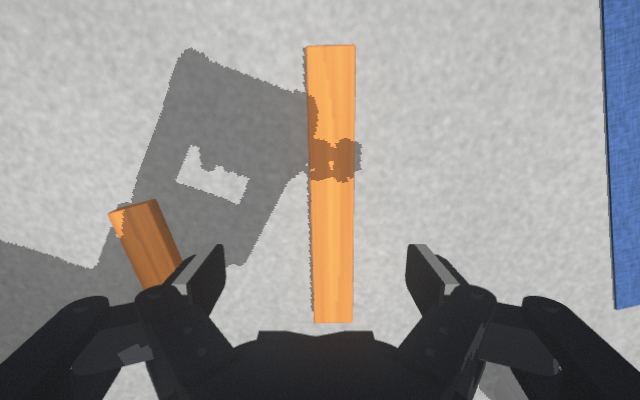

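The wrist view shows the long board at (331,181), measuring 259×40 mm and centred at (0.546, -0.296), which agrees with the top view. The short board is clear on the left at (145,241).

Emit:
apply_moves(increments=[[[-0.006, 0.007, 0.03, -1.4], [-0.006, 0.007, 0.03, 0], [0, 0, 0.025, 0], [0, 0, 0, 0]]])

```text
t: 2.05
tcp_pos: [0.546, -0.2972, 0.1243]
tool_rot: [0.991, -0.134, -0.004, -0.002]
force: [-0.0, 0.8, -0.0]
finger_gap: 1.0
```

Run:
```python
from h import *
s=manip.sense();print(s["tcp_pos"]);go(s,.5455,-.2965,.075,-15.7)
```

```text
[ 0.54604523 -0.29719655  0.12434918]
tool yaw -15.34 tilt 0.51 delta tool [-0.0003 -0.0004  0.0494] spin 0.36
```

Emit:
apply_moves(increments=[[[0, 0, 0.025, 0.3], [0, 0, 0.018, 0], [0, 0, 0.005, 0], [0, 0, 0, 0]]])

```text
t: 2.45
tcp_pos: [0.5475, -0.2983, 0.0779]
tool_rot: [0.991, -0.134, -0.002, -0.001]
force: [-0.1, -0.2, -0.1]
finger_gap: 0.997
```

Emit:
apply_moves(increments=[[[-0.001, -0.001, 0.003, 0], [0, 0, 0, 0]]])

```text
t: 2.65
tcp_pos: [0.5479, -0.2976, 0.077]
tool_rot: [0.991, -0.133, -0.001, -0.0]
force: [-0.3, -0.1, -0.2]
finger_gap: 0.999
```

Emit:
apply_moves(increments=[[[0, 0, 0, 0], [0, 0, 0, 0], [0, 0, 0, 0], [0, 0, 0, 0], [0, 0, 0, 0]]], fingers=0, newtons=60)

```text
t: 3.15
tcp_pos: [0.5492, -0.2985, 0.0802]
tool_rot: [0.991, -0.133, 0.002, 0.001]
force: [0.3, 0.1, -2.0]
finger_gap: 0.448
```

Emit:
apply_moves(increments=[[[0, 0, 0, 0], [0, 0, 0, 0], [0, 0, 0, 0], [0, 0, 0, 0], [0, 0, 0, 0]]])

```text
t: 3.65
tcp_pos: [0.549, -0.2983, 0.0799]
tool_rot: [0.991, -0.133, 0.001, 0.001]
force: [-0.3, -0.7, -0.1]
finger_gap: 0.45
```

The board is gripped at 0.45 (about 38 mm), but the TCP drifted up to 80 mm. I'll regrip about 5 mm lower for more pad contact.

Emit:
apply_moves(increments=[[[0, 0, 0, 0], [0, 0, 0, 0], [-0.003, 0, 0.003, 0], [0, 0, 0.003, 0], [0, 0, 0.001, 0]]], fingers=0.65)

```text
t: 4.15
tcp_pos: [0.5459, -0.2976, 0.0723]
tool_rot: [0.991, -0.133, 0.001, 0.001]
force: [0.6, -0.9, 0.3]
finger_gap: 0.65
```

Emit:
apply_moves(increments=[[[0, 0, -0.001, 0], [0, 0, 0, 0], [0, 0, 0, 0], [0, 0, 0, 0], [0, 0, 0, 0]]], fingers=0)

```text
t: 4.65
tcp_pos: [0.5458, -0.2975, 0.0733]
tool_rot: [0.991, -0.133, 0.001, 0.001]
force: [-0.9, 0.4, 1.8]
finger_gap: 0.453
```

Emit:
apply_moves(increments=[[[0, 0, 0, 0], [0, 0, 0, 0], [0, 0, 0, 0]]], newtons=80)

```text
t: 4.95
tcp_pos: [0.5459, -0.2976, 0.0734]
tool_rot: [0.991, -0.133, 0.001, 0.001]
force: [-0.4, -0.4, 0.3]
finger_gap: 0.448
```

Lift.

Emit:
apply_moves(increments=[[[0, 0, -0.015, 0], [0, 0, -0.03, 0], [0, 0, -0.03, 0], [0, 0, -0.03, 0], [0, 0, 0, 0]]])

```text
t: 5.45
tcp_pos: [0.5449, -0.2967, 0.1829]
tool_rot: [0.991, -0.133, -0.0, -0.0]
force: [0.4, -0.5, -1.9]
finger_gap: 0.446
```

Run:
```python
from h import *
s,p,d,c=wrist_cam();cv2.imwrite("pics/w2.png",p);print(s["tcp_pos"],s["force"],s["finger_gap"])
for k in blobs(p,(5,100,60),(28,255,255),300):
    print(k.reshape(-1,2).mean(0).round(),np.round(rect(c,k,s["tcp_pos"][2]-.0734+.018),1))
R=Ro.from_quat(s["tool_rot"]).as_matrix();print(R[:,0])
go(s,.5695,.205,.19,-6.8)
```

```text
[ 0.54489265 -0.29671561  0.18289691] [ 0.39370584 -0.5307348  -1.89348573] 0.44564711500010973
[110. 244.] [ 576.8 -209.5   51.2   27.1  177.6]
[316. 160.] [ 577.4 -305.   146.    39.8  164.5]
[ 9.64751270e-01 -2.63162579e-01 -6.65649416e-04]
tool yaw -15.26 tilt 0.04 delta tool [-0.1083 -0.4905 -0.007 ] spin -8.46
```

View pics/w2.png

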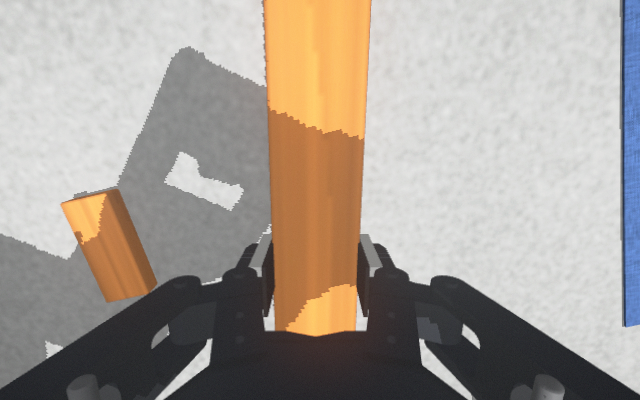

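The wrist view shows the long board held between the pads (around (316,160), lit), in line with the tool, with the short board left lying. Next I carry it across at a bottom height of about 110 mm, which clears the risers.

Emit:
apply_moves(increments=[[[-0.005, -0.02, -0.001, 0], [-0.009, -0.04, -0.001, 0], [-0.009, -0.04, -0.001, 0], [-0.009, -0.04, -0.001, 0], [-0.009, -0.04, -0.001, 0]]])

```text
t: 6.0
tcp_pos: [0.5486, -0.1066, 0.182]
tool_rot: [0.99, -0.138, -0.006, -0.002]
force: [0.8, -0.0, -1.8]
finger_gap: 0.451
```

Emit:
apply_moves(increments=[[[-0.009, -0.04, -0.001, 0], [-0.009, -0.04, -0.001, 0], [-0.009, -0.04, -0.001, 0], [-0.009, -0.04, -0.001, 0], [-0.005, -0.02, 0, 0]]])

```text
t: 6.5
tcp_pos: [0.5487, 0.0938, 0.1809]
tool_rot: [0.991, -0.136, -0.016, -0.004]
force: [0.9, 0.1, -1.6]
finger_gap: 0.444
```

Run:
```python
from h import *
s=manip.sense();print(s["tcp_pos"],s["finger_gap"]);go(s,.5695,.205,.19,-6.8)
```

```text
[0.54869702 0.09378739 0.18090275] 0.44386717681782467
tool yaw -15.67 tilt 1.89 delta tool [-0.0103 -0.1127 -0.0084] spin -8.87
```

Emit:
apply_moves(increments=[[[-0.003, -0.025, -0.003, -3], [-0.003, -0.03, -0.003, -3], [-0.003, -0.03, -0.002, -3], [-0.001, -0.015, 0, 0], [0, 0, 0, 0]]])

```text
t: 7.0
tcp_pos: [0.5488, 0.2051, 0.1831]
tool_rot: [0.998, -0.052, -0.025, -0.004]
force: [-0.8, -0.4, -2.1]
finger_gap: 0.446
```

Run:
```python
from h import *
s=manip.sense();print(s["tcp_pos"],s["finger_gap"]);go(s,.5695,.205,.155,-6.8)
R=Ro.from_quat(s["tool_rot"]).as_matrix();print(R[2])
p,d=manip.snapshot("top");p=p[:,:,::-1].copy();cv2.imwrite("pics/t2.png",p)
c=manip.camera_model("top")
for k in blobs(p,(5,100,60),(16,255,255),100): print(k.reshape(-1,2).mean(0).round(),np.round(rect(c,k,.018),1),np.round(rect(c,k,s["tcp_pos"][2]-.055),1))
p,d=manip.snapshot("scene");cv2.imwrite("pics/s2.png",cv2.resize(p[100:280,220:500,::-1],None,fx=2.8,fy=2.8))
```

```text
[0.54877761 0.20507826 0.18307045] 0.44575185537251916
tool yaw -5.92 tilt 2.96 delta tool [ 0.022  -0.0019  0.027 ] spin 0.88
[-0.05133    -0.00620751 -0.99866245]
[216. 240.] [472.6 225.2 131.7  27.6 176.5] [473.7 198.7 116.7  24.4 176.5]
[373. 202.] [ 546.5 -114.    94.5   39.5  176.6] [ 539.2 -101.8   83.7   35.   176.6]
[222. 163.] [634.3 218.9 124.6  48.5 173.9] [617.  193.1 110.4  42.9 173.9]
```

View pics/t2.png

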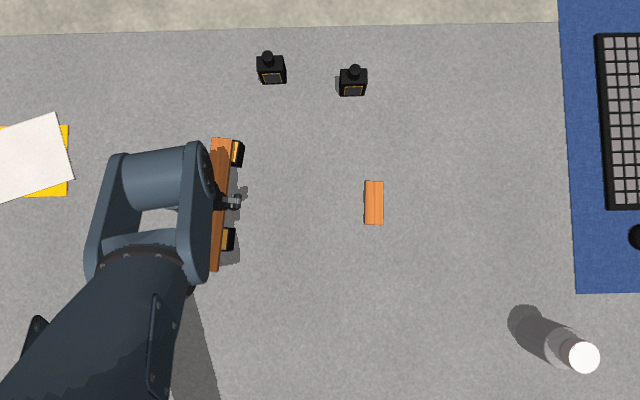

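View pics/s2.png

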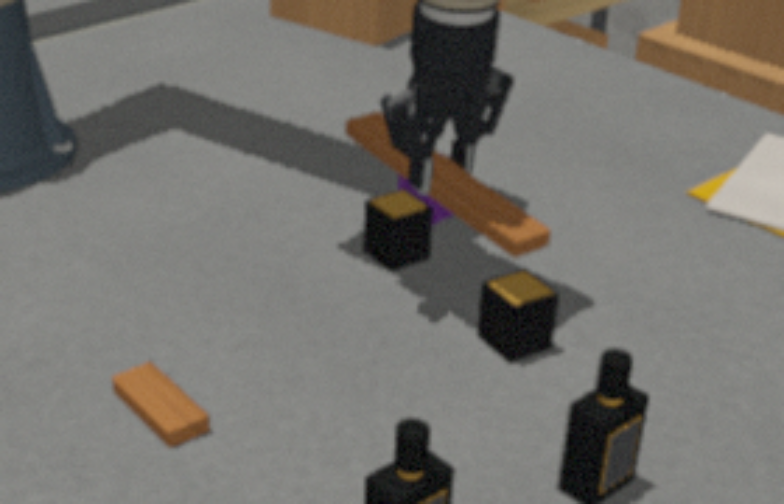

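The board is held above the risers, but it is about 22 mm short in x, and the tool tilts 3° with the far end low. The short board is still at (373,202). I'll correct x and see what happens to the tilt.

Emit:
apply_moves(increments=[[[0.011, -0.001, 0, 0.9], [0.011, -0.001, 0, 0], [0, 0, 0, 0], [0, 0, 0, 0]]])

```text
t: 7.5
tcp_pos: [0.5738, 0.1977, 0.1812]
tool_rot: [0.998, -0.065, -0.026, -0.003]
force: [-0.5, -0.2, -1.3]
finger_gap: 0.449
```

Run:
```python
from h import *
s=manip.sense();print(s["tcp_pos"],s["finger_gap"]);go(s,.5695,.205,.155,-6.8)
R=Ro.from_quat(s["tool_rot"]).as_matrix();print(R[2])
```

```text
[0.57380579 0.1976594  0.18119206] 0.4489440047603993
tool yaw -7.41 tilt 3.02 delta tool [-0.0038 -0.0066  0.0264] spin -0.61
[-0.05258135 -0.00290639 -0.99861241]
```

Emit:
apply_moves(increments=[[[0, 0.045, 0, 0], [0, 0.045, 0, 0], [0, 0.045, 0, 0], [0, 0, 0, 0], [0, 0, 0, 0]]])

```text
t: 8.0
tcp_pos: [0.5575, 0.058, 0.1811]
tool_rot: [0.998, -0.066, -0.024, -0.004]
force: [0.2, 0.0, -1.0]
finger_gap: 0.443
```

Emit:
apply_moves(increments=[[[0, -0.015, 0, 0], [0, -0.015, 0, 0], [0, -0.015, 0, 0], [0, -0.015, 0, 0], [0, -0.015, 0, 0]]])

```text
t: 8.5
tcp_pos: [0.568, 0.1408, 0.1817]
tool_rot: [0.998, -0.065, -0.024, -0.004]
force: [-0.2, -0.4, -1.3]
finger_gap: 0.449
```

Run:
```python
from h import *
s=manip.sense();print(s["tcp_pos"],s["finger_gap"]);go(s,.5695,.205,.155,-6.8)
R=Ro.from_quat(s["tool_rot"]).as_matrix();print(R[2])
```

```text
[0.56797056 0.14083244 0.18166278] 0.44897556492455465
tool yaw -7.4 tilt 2.79 delta tool [-0.0055 -0.0637  0.0273] spin -0.6
[-0.0484046  -0.00505912 -0.998815  ]
```

Emit:
apply_moves(increments=[[[-0.001, -0.02, 0.004, -0.6], [-0.001, -0.02, 0.006, 0], [-0.001, -0.016, 0.006, 0], [0, -0.004, 0.006, 0], [0, 0, 0, 0]]])

```text
t: 9.0
tcp_pos: [0.5698, 0.2157, 0.1594]
tool_rot: [0.998, -0.052, -0.023, -0.005]
force: [-0.5, -0.5, -1.2]
finger_gap: 0.449
```

Run:
```python
from h import *
s=manip.sense();print(s["tcp_pos"],s["finger_gap"],s["force"]);go(s,.5725,.205,.145,-6.8)
R=Ro.from_quat(s["tool_rot"]).as_matrix();print(R[2],R[:,2])
p,d=manip.snapshot("scene");cv2.imwrite("pics/s3.png",cv2.resize(p[120:260,320:460,::-1],None,fx=4,fy=4))
s,p,d,c=wrist_cam();cv2.imwrite("pics/w3.png",p)
```

```text
[0.56975408 0.21568104 0.15939573] 0.449143647820432 [-0.54123854 -0.5106111  -1.23323174]
tool yaw -5.97 tilt 2.7 delta tool [0.0045 0.0104 0.0141] spin 0.83
[-0.04653665 -0.00702724 -0.99889187] [-0.04555063  0.01183987 -0.99889187]
```

View pics/s3.png

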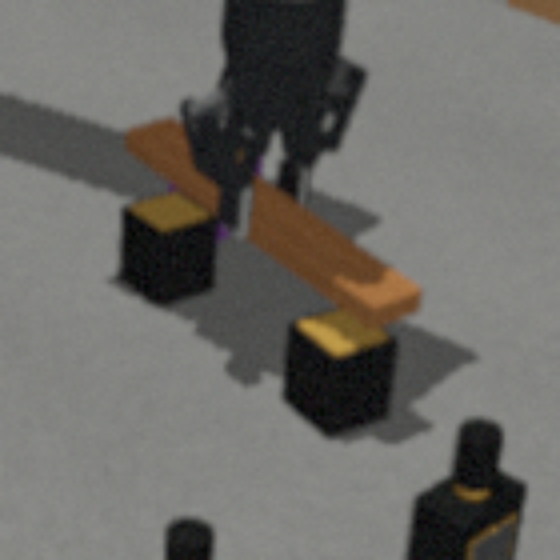

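View pics/w3.png

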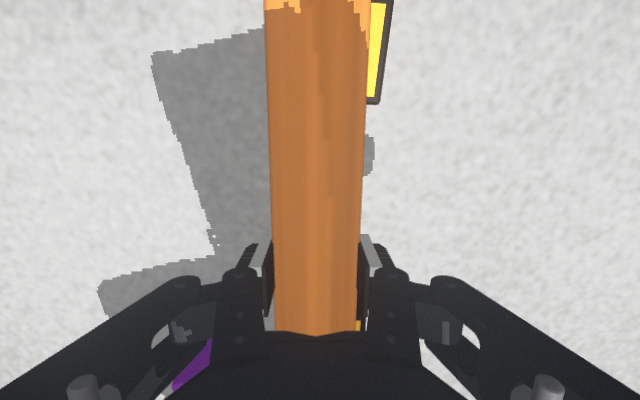

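The board is about 10 mm too far to +y: in the wrist view the far riser's brass shows to the right of the board at (378,50). I'll correct that at this height.

Emit:
apply_moves(increments=[[[0.002, 0.005, 0.003, 0.8], [0.002, 0.005, 0.002, 0], [0, 0, 0, 0], [0, 0, 0, 0]]])

```text
t: 9.5
tcp_pos: [0.5739, 0.2006, 0.1552]
tool_rot: [0.998, -0.062, -0.022, -0.004]
force: [0.9, -0.1, -1.6]
finger_gap: 0.45
```

Run:
```python
from h import *
s=manip.sense();print(s["tcp_pos"],s["finger_gap"],s["force"]);go(s,.5725,.2045,.141,-6.8)
R=Ro.from_quat(s["tool_rot"]).as_matrix();print(R[2],R[:,2])
s,p,d,c=wrist_cam();cv2.imwrite("pics/w4.png",p)
```

```text
[0.57388347 0.20059967 0.15518484] 0.45023251418050375 [ 0.90125705 -0.14468986 -1.5687277 ]
tool yaw -7.14 tilt 2.58 delta tool [-0.0012 -0.0036  0.0143] spin -0.34
[-0.04465101 -0.00598833 -0.9989847 ] [-0.04355911  0.01149679 -0.9989847 ]
```

View pics/w4.png

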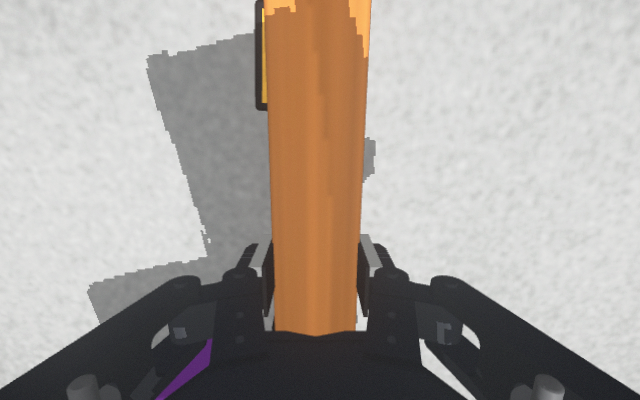

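Emit:
apply_moves(increments=[[[0, -0.003, 0.004, -0.3], [0, 0, 0.004, 0], [0, 0, 0.003, 0], [0, 0, 0, 0]]])

```text
t: 9.95
tcp_pos: [0.574, 0.2036, 0.1435]
tool_rot: [0.998, -0.06, -0.022, -0.004]
force: [0.3, 0.2, -2.0]
finger_gap: 0.447
```

Run:
```python
from h import *
s=manip.sense();print(s["tcp_pos"],s["finger_gap"],s["force"]);go(s,.5725,.2045,.138,-6.8)
R=Ro.from_quat(s["tool_rot"]).as_matrix();print(R[2],R[:,2])
s,p,d,c=wrist_cam();cv2.imwrite("pics/w5.png",p)
```

```text
[0.57395906 0.20359624 0.14347068] 0.4470681701997779 [ 0.28281163  0.15297272 -2.03089597]
tool yaw -6.85 tilt 2.56 delta tool [-0.0013 -0.0007  0.0055] spin -0.05
[-0.04424078 -0.00632608 -0.99900087] [-0.04316832  0.01156555 -0.99900087]
```

View pics/w5.png

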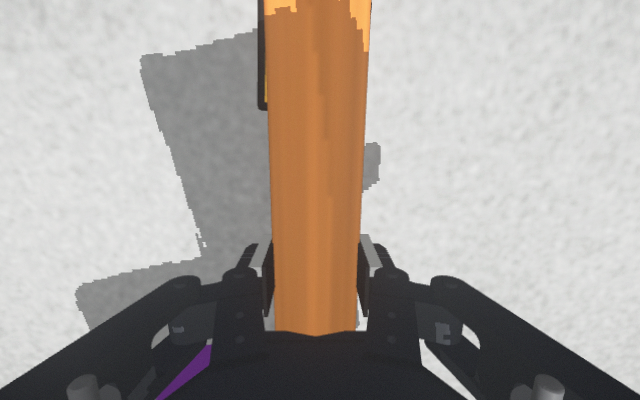

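The far riser is now nearly centred under the board, off by about 2 mm. I'll lower gently with a softer grip so the board can level itself.

Emit:
apply_moves(increments=[[[0, -0.001, 0.002, 0], [0, 0, 0.002, 0], [0, 0, 0.001, 0], [0, 0, 0, 0]]], newtons=30)

```text
t: 10.4
tcp_pos: [0.574, 0.205, 0.1384]
tool_rot: [0.998, -0.06, -0.022, -0.004]
force: [0.5, -0.6, -0.5]
finger_gap: 0.444
```

Emit:
apply_moves(increments=[[[0, 0, 0.002, 0], [0, 0, 0.001, 0], [0, 0, 0.001, 0], [0, 0, 0, 0]]], newtons=20)

```text
t: 10.8
tcp_pos: [0.5739, 0.2052, 0.1364]
tool_rot: [0.998, -0.06, -0.021, -0.005]
force: [-1.9, -0.5, 2.8]
finger_gap: 0.445
```

Contact: force z went from about -1.5 to +2.8 N. I'll lower a little more.

Emit:
apply_moves(increments=[[[0, 0, 0.003, 0], [0, 0, 0.003, 0], [0, 0, 0.002, 0], [0, 0, 0, 0]]])

```text
t: 11.2
tcp_pos: [0.5737, 0.2052, 0.1344]
tool_rot: [0.998, -0.06, -0.019, -0.004]
force: [-3.5, -0.5, 3.7]
finger_gap: 0.446
```

Run:
```python
from h import *
s=manip.sense();print(s["tcp_pos"],s["finger_gap"],s["force"],s["ft_torque"]);go(s,.5725,.2045,.133,-6.8)
p,d=manip.snapshot("scene");cv2.imwrite("pics/s4.png",cv2.resize(p[120:260,320:460,::-1],None,fx=4,fy=4))
```

```text
[0.57372286 0.20519708 0.13442431] 0.44570337655052533 [-3.50258562 -0.50757276  3.70142381] [-0.22161638 -0.10604702 -0.10989282]
tool yaw -6.85 tilt 2.26 delta tool [-0.0011  0.0008  0.0015] spin -0.05
```

View pics/s4.png

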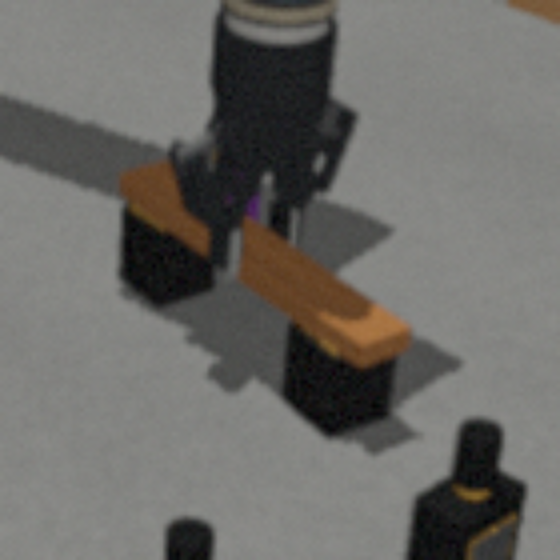

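The board is on the far riser, with the near end still a few mm up. I'll lower further.

Emit:
apply_moves(increments=[[[0, 0, 0.004, 0], [0, 0, 0.004, 0], [0, 0, 0.004, 0], [0, 0, 0, 0]]])

```text
t: 11.65
tcp_pos: [0.5738, 0.2053, 0.1348]
tool_rot: [0.998, -0.059, -0.017, -0.004]
force: [-2.1, -0.8, 0.5]
finger_gap: 0.448
```

Emit:
apply_moves(increments=[[[0, 0, 0.004, 0], [0, 0, 0.004, 0], [0, 0, 0, 0]]])

```text
t: 11.95
tcp_pos: [0.5743, 0.2055, 0.1345]
tool_rot: [0.998, -0.059, -0.016, -0.004]
force: [-1.5, -1.7, 1.0]
finger_gap: 0.451
```

Run:
```python
from h import *
s=manip.sense();print(s["tcp_pos"],s["finger_gap"],s["force"],s["ft_torque"]);go(s,.5725,.2045,.133,-6.8)
p,d=manip.snapshot("scene");cv2.imwrite("pics/s5.png",cv2.resize(p[120:260,320:460,::-1],None,fx=4,fy=4))
```

```text
[0.57432624 0.2054857  0.13448281] 0.45113453603949105 [-1.49418555 -1.72166229  0.99323623] [-0.23824862 -0.06093441 -0.11562225]
tool yaw -6.75 tilt 1.85 delta tool [-0.0016  0.0012  0.0015] spin 0.05
```

View pics/s5.png

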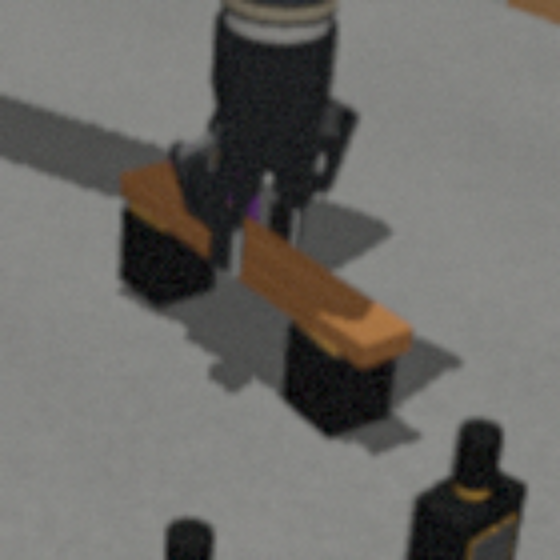

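Emit:
apply_moves(increments=[[[0, 0, 0.008, 0], [0, 0, 0.008, 0], [0, 0, 0.008, 0]]])

```text
t: 12.3
tcp_pos: [0.5749, 0.2059, 0.1325]
tool_rot: [0.998, -0.059, -0.014, -0.004]
force: [-14.0, -4.3, 54.5]
finger_gap: 0.447
```

The force rose sharply to 54 N, so the board is seated on both risers. I'll back off the load.

Emit:
apply_moves(increments=[[[0, 0, 0, 0], [0, 0, 0, 0]]])

```text
t: 12.5
tcp_pos: [0.576, 0.2061, 0.1351]
tool_rot: [0.998, -0.058, -0.012, -0.004]
force: [-0.1, 0.9, -1.6]
finger_gap: 0.446
```

Run:
```python
from h import *
s=manip.sense();print(s["tcp_pos"],s["finger_gap"],s["force"],s["ft_torque"]);go(s,.5725,.2045,.133,-6.8)
```

```text
[0.57595524 0.2060628  0.13512069] 0.4458170211310606 [-0.06288699  0.88515275 -1.57493554] [-0.0064443  -0.04664693 -0.01456677]
tool yaw -6.7 tilt 1.41 delta tool [-0.0032  0.002   0.0022] spin 0.1
```

Emit:
apply_moves(increments=[[[0, 0.001, 0.002, 0], [0, 0, 0.002, 0]]])

```text
t: 12.7
tcp_pos: [0.5761, 0.2054, 0.1325]
tool_rot: [0.998, -0.058, -0.012, -0.004]
force: [-8.7, -2.6, 39.3]
finger_gap: 0.447
```

Run:
```python
from h import *
s=manip.sense();print(s["tcp_pos"],s["finger_gap"],s["force"],s["ft_torque"]);go(s,.5725,.2045,.133,-6.8)
p,d=manip.snapshot("scene");cv2.imwrite("pics/s6.png",cv2.resize(p[120:260,320:460,::-1],None,fx=4,fy=4))
s,p,d,c=wrist_cam();cv2.imwrite("pics/w6.png",p)
```

```text
[0.5761077  0.20544322 0.1325486 ] 0.44679150452706073 [-8.73289602 -2.60845804 39.25970208] [-0.85516295  1.58850457  0.00764918]
tool yaw -6.66 tilt 1.46 delta tool [-0.0035  0.0014 -0.0004] spin 0.14
```

View pics/s6.png

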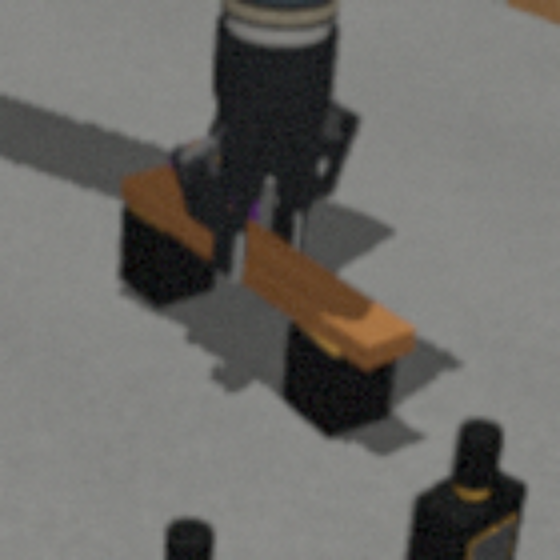

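View pics/w6.png

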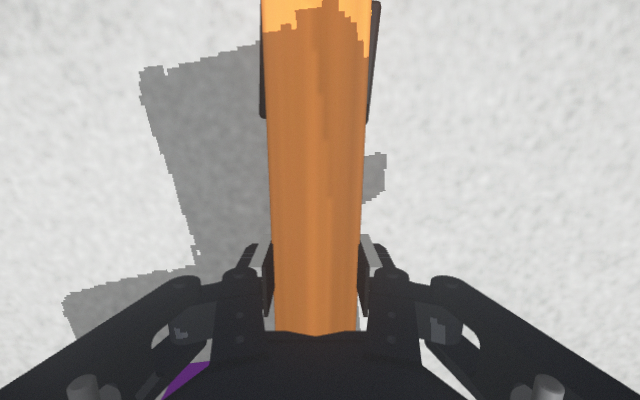

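Both ends are seated, and in the wrist view the far riser shows evenly on each side of the board ((263,60) and (375,60)). Release.

Emit:
apply_moves(increments=[[[0, 0, -0.0005, 0], [0, 0, 0, 0], [0, 0, 0, 0], [0, 0, 0, 0]]], fingers=0.8)

```text
t: 13.2
tcp_pos: [0.5754, 0.2052, 0.1281]
tool_rot: [0.998, -0.058, -0.014, -0.004]
force: [-1.2, 0.6, -0.2]
finger_gap: 0.8
```

Emit:
apply_moves(increments=[[[0, 0, -0.01, 0], [0, 0, -0.03, 0], [0, 0, -0.03, 0], [0, 0, -0.03, 0], [0, 0, 0, 0]]])

```text
t: 13.7
tcp_pos: [0.5778, 0.2039, 0.2289]
tool_rot: [0.998, -0.058, -0.018, -0.003]
force: [0.9, 0.7, 0.7]
finger_gap: 0.799
```

Emit:
apply_moves(increments=[[[-0.04, 0, -0.02, 0], [-0.04, 0, -0.02, 0], [-0.04, 0, -0.01, 0], [0, 0, 0, 0]]])

```text
t: 14.1
tcp_pos: [0.4566, 0.2168, 0.2815]
tool_rot: [0.998, -0.059, -0.021, -0.003]
force: [1.8, 0.3, -0.7]
finger_gap: 0.803
```

Run:
```python
from h import *
s,p,d,c=wrist_cam();cv2.imwrite("pics/w7.png",p);print(s["t"],s["tcp_pos"],s["force"])
N=np.array([.478,.216]);F=np.array([.661,.1945])
def rep(n,c,p,D):
    for k in blobs(p,(5,100,60),(17,255,255),200):
        u,v=k.reshape(-1,2).mean(0)
        a=rect(c,k,.078);print(n,(round(u),round(v)),"z.078",np.round(a,1),"z.018",np.round(rect(c,k,.018),1))
        if a[2]>200:
            t=np.radians(a[4]);e=np.array([np.cos(t),np.sin(t)]);nn=np.array([-e[1],e[0]])
            for q in(N,F): w=q*1000-a[:2];print("   riser in board",(w@e).round(1),(w@nn).round(1))
            m=np.zeros(D.shape,np.uint8);cv2.drawContours(m,[k],-1,1,-1);m=cv2.erode(m,np.ones((5,5)))
            vv,uu=np.nonzero(m&(D>0));q=cv2.undistortPoints(np.float64(np.c_[uu,vv]).reshape(-1,1,2),c["mtx"],np.float64(c["distortion"])).reshape(-1,2)
            X=(np.c_[q,np.ones(len(q))]*D[vv,uu][:,None]-c["t"])@c["R"]
            A=np.c_[X[:,0]-.57,np.ones(len(X))];print("   z fit slope,mid",np.linalg.lstsq(A,X[:,2],rcond=None)[0].round(4))
rep("wrist",c,p,d)
for n in("top","scene"):
    p,d=manip.snapshot(n);p=p[:,:,::-1].copy();cv2.imwrite(f"pics/{n}7.png",p);rep(n,manip.camera_model(n),p,d)
```

```text
14.1 [0.45655476 0.2168104  0.28149539] [ 1.76032949  0.27166405 -0.70551612]
wrist (623, 46) z.078 [537.7 -42.8  63.4  32.1 177.8] z.018 [540.4 -98.5  77.4  39.2 177.8]
wrist (312, 93) z.078 [523.1 212.8 153.9  41.2 173.1] z.018 [522.6 213.7 187.9  50.3 173.1]
top (373, 202) z.078 [ 542.6 -107.3   88.6   37.1  176.6] z.018 [ 546.5 -114.    94.5   39.5  176.6]
top (221, 188) z.078 [580.6 201.5 244.8  45.1 173.3] z.018 [587.1 215.3 261.   48.1 173.3]
   riser in board 103.6 -2.5
   riser in board -80.7 -2.5
   z fit slope,mid [-0.0016  0.0771]
scene (277, 244) z.078 [ 628.8 -158.7   98.5   40.6  177.5] z.018 [ 560.2 -117.7  108.9   44.9  177.5]
scene (386, 187) z.078 [588.1 194.2 276.9  64.2 172.4] z.018 [515.1 272.6 306.3  71.  172.4]
   riser in board 112.0 -7.0
   riser in board -72.2 -10.0
   z fit slope,mid [-0.0021  0.0773]
scene (360, 105) z.078 [ 97.7 562.3 242.9  62.1 132.8] z.018 [-27.3 679.8 268.7  68.7 132.8]
   riser in board -512.6 -43.3
   riser in board -652.8 -162.9
   z fit slope,mid [-0.0958 -0.015 ]
scene (331, 91) z.078 [-102.7  581.8  508.2  138.3  139. ] z.018 [-248.9  701.4  562.1  152.9  139. ]
   riser in board -678.2 -105.2
   riser in board -830.4 -209.1
   z fit slope,mid [-0.1792 -0.0472]
scene (404, 81) z.078 [-14.1 953.5 728.4 303.7 133.2] z.018 [-150.9 1112.5  805.6  335.9  133.2]
   riser in board -874.5 145.7
   riser in board -1015.4 26.9
   z fit slope,mid [0.317  0.2219]
scene (533, 93) z.078 [ 146.3 1622.  2267.7  739.5  111.1] z.018 [  26.5 1851.9 2508.1  817.9  111.1]
   riser in board -1431.3 195.6
   riser in board -1517.1 32.6
   z fit slope,mid [-3.312e-01  1.000e-04]
scene (427, 17) z.078 [-1208.6  2488.8  2281.4   803.    123.8] z.018 [-1472.1  2810.6  2523.4   888.1   123.8]
   riser in board -2826.8 -137.5
   riser in board -2946.5 -277.6
   z fit slope,mid [0.0306 0.2913]
```

View pics/scene7.png

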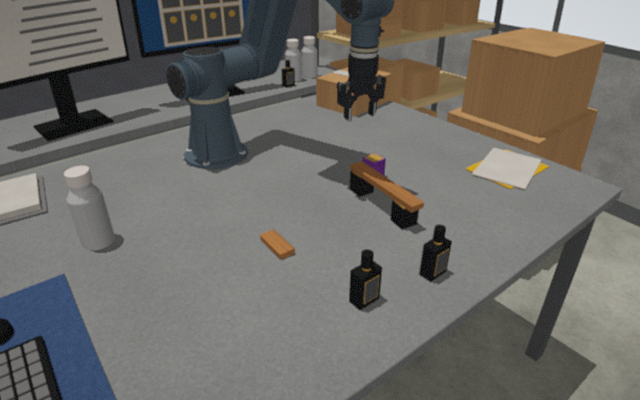

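View pics/w7.png

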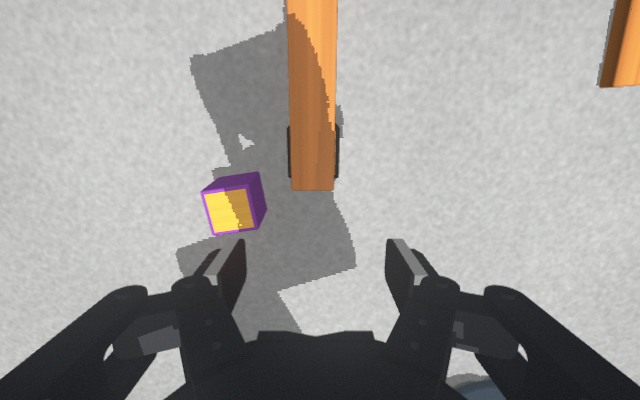

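The scene view shows the board bridging both black risers from (352,172) to (420,203), with the gripper clear and the short board still at (277,244). Depth puts its top at 77 mm with a slope near zero. In the top view both riser centres are about 2.5 mm off its centre line.

```bash
python3 -c "
from station import manip
print(manip.sense()['qd']);print(manip.sign_off())"
```

```text
[-0.01185366  0.02308559 -0.02513855  0.00075184  0.00111669 -0.00109417]
the job is handed in; nothing more can be done
None
```

The long walnut board now lies flat across the two black risers, released, and I handed the job in at about 14 s. I gripped it at mid length, carried it over, lowered it until it sat on both risers, opened the fingers and backed the arm away.

**Last checks that agreed:**
- **Flatness:** depth from the top and scene cameras puts the board's top at 77 mm (78 mm expected), with a slope of about 0.002.
- **Position:** in the top view both riser centres are about 2.5 mm off the board's centre line. They lie at +104 and -81 mm along it, within the 130 mm allowed.
- **Other objects:** the short board measures the same as at the start, and the purple block was not touched.

**Checks that were off or disagreed:**
- **Tilt while carrying:** the tool tilted about 3° on the way over and was still at about 2.5° when lowering began. The far end touched first, and I pushed down to level the board.
- **Push force:** the wrist force peaked at about 54 N during that push. This is under the 120 N wrist limit. I took the load to go through the fingers, so the 40 N limit on the arm and gripper body should not apply, but I could not confirm that.
- **Top-view length:** the board measured 245 mm there instead of 260 mm, so the lengthwise figures are good to about 8 mm.
- **Scene-view offset:** the scene camera's side offset read 7–10 mm. Its colour outline also takes in the board's side faces, so I trusted the top view.

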